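# Shut the vial rack and uncap the child-safe vial

### The arm

A 6-joint arm with a two-finger parallel gripper is mounted at the origin on the work surface. World frame = base frame: x ahead of the robot, y to its left, z up, the work surface at z = 0. Lengths are in m, angles in rad, forces in N, time in s.
With the tool pointing down it reaches from about 0.325 to 0.85 m from the base axis. Payload 4.4 kg.
Tool frame: the origin (TCP) lies between the finger pads; the fingertips stand 17 mm ahead of it and the grasp point (between the pads) lies 2 mm behind it (tips_ahead is the distance from the TCP to the fingertips, in m); z points along the fingers, y is the line along which they close (so a half turn about z gives the same grasp; the last joint's range is limited). The gripper opens to 94 mm and grips with 3 to 60 N. Pads are 16 mm wide; open, the fingers measure 119 mm over their backs; the gripper's body (75 mm by 177 mm) begins 78 mm behind the grasp point.
Start: joints at [1.022, 0.207, 1.542, -0, 1.393, -0.15], TCP at [0.223, 0.53, 0.222] pointing down, gripper open.
Joint ranges: [-2.73, 2.73], [-0.86, 2.22], [0.23, 2.46], [-1.11, 4.25], [0.08, 2.63], [-2.82, 2.82]. Speed limits (rad/s): [2.79, 2.79, 3.14, 3.14, 3.14, 3.14].

### API

Orientations are given as a rotation vector (axis times angle).
In Python, from workcell import * gives the robot as it stands.
- The arm moves only by the tool play_rows, never from a script. Its argument "deltas" is a list of rows, each an object of numbers: "x", "y", "z": the shift along the tool's x, y, z in m; "yaw": the turn about the tool's z in degrees. A call has 1 to 20 rows; each row shifts and turns the commanded pose from where the row before left it, along the tool's axes as they then stand; what a row does not reach is not made up. A row lasts 1/10 s, in which the tool goes at most 50 mm and 8.59 degrees, less where a joint would pass 70% of its speed; a pose out of reach is approached as far as the arm can. A call with a gripper value outside its range is refused whole. "jaw" is the closure, from -1 (fully open) to 1 (shut), set as the call begins (left out, the last holds). The fingers move at their own pace and stop on an object; the grip force is fixed at half the most. Time passes only in rows, so rows that do not move let the fingers close. It gives the time, the measured TCP pose, the force, the opening and the grip force at its end, in the units of the state.
- sense(): the state, without advancing time (a new reading comes with each control period).
- read_camera(name): name is "side" or "top" or "wrist"; returns the picture (480x640x3 uint8, blue, green, red); there is no depth.
- camera_params(name): a dict with "mtx" (3x3 intrinsics, pixels), "cam_to_world" (4x4, takes a point from camera to world coordinates). Camera axes: x right, y down, z forward; pixel columns grow to the right and rows downward; lengths in m; the calibration is good to about 2 mm. A picture is of the moment at which its call begins: read the wrist's pose just before it. camera_params takes no time and is no camera call; for the wrist camera it gives the pose at the moment of the call.
- close_job(): hands the job in; it is judged then, once.
Trained networks look in the newest picture that a camera, given by its name, has taken for a name from the list of things; names that differ only in an ending like _2 or _b are one class to them, and where a whole thing is asked for, a point or a joint stands for the part that bears it (a point fixed in the world has none). Each returns a list of dicts, best first, with "conf" (0 to 1); they miss things now and then, are a little off and sometimes report something else, mostly with a low value. They report only what shows in the picture. A call takes as long as a camera call. They do not tell look-alikes from the thing itself.
- search_frame(camera, query): "bbox" ([centre column, centre row, width, height] in pixels, round what is visible of it).
- cut_out(camera, query): "region" (480x640 bool, what is visible of it) and "bbox" ([centre column, centre row, width, height] in pixels, round what is visible of it).
The state is a dict: "t": time; "qpos": joint angles; "joint_velocities": joint speeds; "effort": joint torques, N m; "tool_pos": TCP position; "eef_rot": TCP orientation; "force": force on the tool from outside, world axes, zero at the start; "ft_torque": the same for the moment, N m; "finger_gap": finger opening in m; "finger_force": force on a finger pad.
Only numpy, scipy, OpenCV 4.12 (cv2) and the standard library are available. Lean on these libraries where they do the work, as an engineer would, in place of code of your own. Each camera call takes 0.05 s, during which the arm holds its last target. There are 200 camera calls.

### The job

Get the tall amber vial ready for measuring: first swing the bamboo rack's flap fully shut over the small vials so that its tab drops behind the front rim, then open the child-safe vial by pressing its black cap down, twisting it counter-clockwise about a sixth of a turn while it is pressed, and lifting it off. Finish while still holding the cap in the gripper, level and straight above the vial, about 6 cm clear of its mouth, and keep it there; the flap stays shut, and leave the grey dish, the measuring spoon and the little corked jar where they are.

Things in the scene. Friction and masses are not known exactly. Their poses are not given: they have to be found in the camera images.
- rack_hinge (a point): Middle of the flap's hinge line, on the far rim of the fixed bamboo rack, 60 mm above the worktop. The rack, left or right of the robot, is an open box 130 (x) x 160 (y) x 60 high with four small vials below its rim. Axes are the rack's: x from front rim to hinge, y along the hinge, z up; the front rim lies 130 mm away along -x.
- flap (a joint): Flap angle (rad): 0 shut on the rim, 1.57 upright above the hinge; starts at 1.05 to 1.5. Flat bamboo panel 134 mm from hinge to free edge, 160 wide, 6 thick; when shut its outer face is 6 mm above the hinge point. A 12 mm tab under the free edge drops behind the front rim. Stiff hinge: stays where left (1 to 2 N at the edge moves it), so push it all the way down.
- flap_edge (a point): Middle of the flap's free edge, on its outer face (the upper face when shut).
- cap_center (a point): Centre (half-way up) of the black ribbed child-safe cap, 40 mm diameter, 30 high, white mark on top; z is its axis, up. Grip it across its diameter, best in its upper half, at any yaw. Nothing stands within 30 mm of it; the vial below is narrower (34 mm).
- vial_mouth (a point): Centre of the mouth rim of the upright amber glass vial, 114 mm above the worktop; z up. The vial is 34 mm across with a 25 mm neck, and is keyed into a fixed bamboo foot 90 x 90 x 25 high, so it neither turns nor shifts. While closed, the cap's centre is 6 mm above this point and the cap's underside 9 mm below it.
- insert (a joint): Travel (m) of the white sprung insert in the vial's mouth, which the cap pushes down: 0 with the cap at rest, 0.007 with the cap fully pressed.
- cap: The cap again; origin at the centre of its underside, x through the white mark. Lugs in its skirt sit in notches: it neither turns nor lifts until pushed 4.5 mm or more down against a spring (5 N at first, 9 N at 7 mm, where it stops on the glass). Kept down, turn it counter-clockwise seen from above by 45 to 75 degrees (60 best, stop at about 78); then it lifts straight off.
- vial: The vial with its bamboo foot; origin at the centre of the foot's underside on the worktop, z up. With the cap closed the cap's x axis is parallel to this x axis.
- dish: Matte grey ceramic dish, 84 mm across, 25 high; origin under its centre. Leave it alone.
- spoon: Stainless double-ended measuring spoon, about 150 mm long, 10 high, up to 36 wide, lying along its x; origin under the middle. Leave it alone.
- jar: Little glass jar with cork lid, 38 mm across, 60 high; origin under its centre. Leave it alone.
Not all that is in view belongs to the job. What is shaped like the cap but turquoise is not meant. What is shaped like the part that bears rack_hinge but blue is not meant.

How it is judged:
On the way, in this order (a step that is already met when the one before it is completed fails the run):
1. the flap is swung shut, its tab behind the front rim (value of joint flap below 0.05 rad), for 0.2 s.
2. the cap is pressed down against its spring (value of joint insert above 0.0025 m and z of cap in the frame of vial below 0.103 m), for 0.1 s.
3. the cap is twisted out of its notches while still on the neck (angle between the x axis of cap and the x axis of vial, either way round above 0.6 rad and z of cap in the frame of vial below 0.109 m), for 0.05 s.
At the end, for the whole second after the job is handed in: The flap is shut (within 0.05 rad), and the cap is held still in the fingers, level within 0.3 rad, its underside 30 to 120 mm above the vial's mouth and within 35 mm of straight above it, touching the vial no more (value of joint flap below 0.05 rad and z of cap in the frame of vial_mouth between 0.03 and 0.12 m and horizontal distance between cap and vial_mouth below 0.035 m and angle between cap's own z axis and vertical below 0.3 rad and contact force between cap and the fingers above 2 N and contact force between cap and vial below 0.1 N and linear speed of cap below 0.03 m/s); the arm keeps its last pose, push and grip.
It fails at once if the dish is shifted more than 25 mm (distance of dish from where it was at the start of the episode above 0.025 m).
It fails at once if the spoon is shifted more than 25 mm (distance of spoon from where it was at the start of the episode above 0.025 m).
It fails at once if the jar is shifted more than 25 mm (distance of jar from where it was at the start of the episode above 0.025 m).
It also fails if it takes over 56 s, if anything falls off the work surface, if the arm or the gripper's body presses on something with over 40 N, if the wrist force passes 120 N, or if a joint passes its speed limit or range.

## Working session

There is one attempt and no reset: what is moved stays moved. The work goes in short steps, Python scripts to look and compute and a tool call to move; the robot and the scene stay as the last step left them, time stands still between calls to the robot, and variables do not carry over. Pictures are saved under pics/ and viewed, at most 10 in all, crops included, and the job is handed in when it is done.

Besides the shell and the picture viewer there is one more tool, called in YAML: its name, and indented under it one key for each argument. play_rows: Moves the arm, as the interface text tells. Its arguments: {"type":"object","properties":{"deltas":{"type":"array"},"jaw":{"type":"number"}},"required":["deltas"]}

```bash
mkdir -p pics; cat > h.py <<'E'
from workcell import *
import numpy as np, cv2
from scipy.spatial.transform import Rotation as R
def ray(cam,u,v):
    p=camera_params(cam);K=np.array(p["mtx"]);T=np.array(p["cam_to_world"])
    d=T[:3,:3]@np.linalg.solve(K,[u,v,1.]);return T[:3,3],d
def onz(cam,u,v,z):
    o,d=ray(cam,u,v);return o+d*(z-o[2])/d[2]
def proj(cam,P):
    p=camera_params(cam);K=np.array(p["mtx"]);T=np.array(p["cam_to_world"])
    c=T[:3,:3].T@(np.array(P)-T[:3,3]);q=K@c;return q[:2]/q[2]
E
python3 - <<'E'
from h import *
for c in("top","side"):
    cv2.imwrite(f"pics/{c}0.png",read_camera(c))
    p=camera_params(c);print(c,np.round(p["mtx"],1).tolist(),np.round(p["cam_to_world"],3).tolist())
    for q in("rack_hinge","flap","cap","vial","dish","spoon","jar"):
        print(c,q,[(np.round(d["bbox"]).tolist(),round(d["conf"],2)) for d in search_frame(c,q)][:4])
s=sense();print(s)
E
```

```text
top [[603.2, 0.0, 320.8], [0.0, 603.2, 231.5], [0.0, 0.0, 1.0]] [[-0.014, -0.984, 0.177, 0.234], [-1.0, 0.012, -0.009, -0.057], [0.006, -0.177, -0.984, 1.288], [0.0, 0.0, 0.0, 1.0]]
top rack_hinge [([147.0, 357.0, 101.0, 91.0], 0.92), ([154.0, 242.0, 120.0, 92.0], 0.77), ([294.0, 252.0, 23.0, 68.0], 0.73)]
top flap [([141.0, 209.0, 93.0, 28.0], 0.74), ([143.0, 358.0, 100.0, 97.0], 0.57)]
top cap [([424.0, 193.0, 21.0, 18.0], 0.95), ([468.0, 215.0, 24.0, 20.0], 0.59)]
top vial [([414.0, 207.0, 54.0, 53.0], 0.94), ([284.0, 191.0, 16.0, 22.0], 0.51)]
top dish [([289.0, 151.0, 35.0, 34.0], 0.91)]
top spoon []
top jar [([283.0, 188.0, 16.0, 25.0], 0.55)]
side [[496.4, 0.0, 314.4], [0.0, 496.4, 245.9], [0.0, 0.0, 1.0]] [[0.958, -0.179, 0.225, 0.218], [-0.287, -0.616, 0.733, -0.79], [0.007, -0.767, -0.642, 0.753], [0.0, 0.0, 0.0, 1.0]]
side rack_hinge [([280.0, 176.0, 80.0, 106.0], 0.63), ([186.0, 202.0, 83.0, 66.0], 0.6), ([294.0, 157.0, 44.0, 66.0], 0.49)]
side flap [([185.0, 191.0, 82.0, 48.0], 0.87), ([297.0, 159.0, 46.0, 66.0], 0.6)]
side cap [([406.0, 408.0, 28.0, 30.0], 0.8), ([397.0
[... 230 characters left out ...]
0, 18.0, 27.0], 0.56)]
{'t': 0.8, 'qpos': array([ 1.02250895e+00,  2.06565396e-01,  1.54146643e+00, -7.45693211e-06,
        1.39353474e+00, -1.50482327e-01]), 'joint_velocities': array([-0.00173223, -0.00072577,  0.00025075, -0.00102965,  0.00061139,
        0.0005153 ]), 'effort': array([-5.90996860e-04, -3.70840931e+01, -2.81737357e+01,  6.97209430e-02,
        2.75169045e-02, -1.57323899e-05]), 'tool_pos': array([0.22276072, 0.5301069 , 0.2224823 ]), 'eef_rot': array([6.20753497e-01, 3.07963797e+00, 3.45522933e-05]), 'force': array([ 0.05923087, -0.831919  ,  0.43308803]), 'ft_torque': array([-0.00841142, -0.00618071,  0.01841395]), 'finger_force': 0.0, 'finger_gap': 0.09401475090480509}
```

View pics/top0.png

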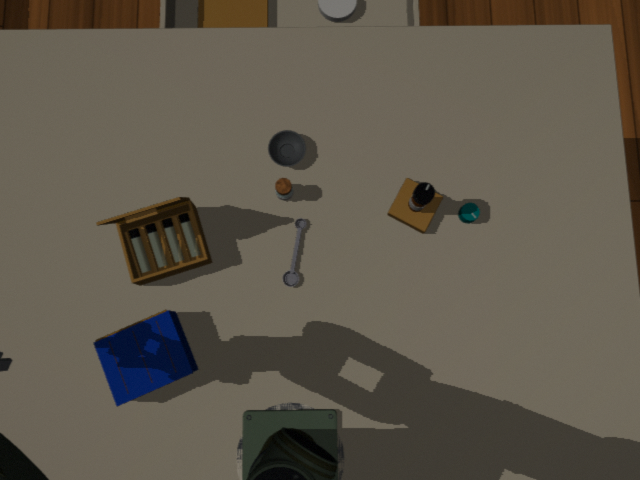

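View pics/side0.png

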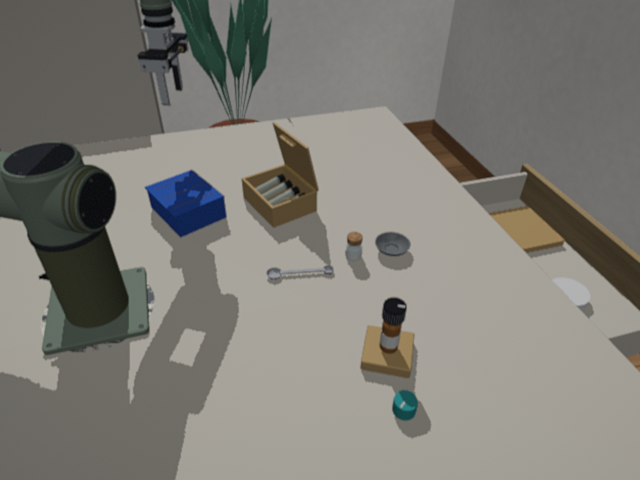

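The top view shows the bamboo rack at (164,240) with its flap open on the far side, and a blue look-alike rack at (147,357). The black-capped vial is at (424,193), and the turquoise cap look-alike is at (468,213). The bamboo rack and the black cap fit the description, so I'll confirm them in an enlarged crop.

```bash
python3 - <<'E'
from h import *
i=cv2.imread("pics/top0.png")
a=cv2.resize(i[185:295,90:220],None,fx=4,fy=4,interpolation=2)
b=cv2.resize(i[170:240,385:490],None,fx=2.6,fy=2.6,interpolation=2)
j=cv2.imread("pics/side0.png");c=cv2.resize(j[290:380,355:435],None,fx=2.8,fy=2.8,interpolation=2)
W=np.zeros((440,800,3),np.uint8);W[:,:520]=a;W[:b.shape[0],522:522+b.shape[1]]=b;W[186:186+c.shape[0],522:522+c.shape[1]]=c
cv2.imwrite("pics/crop1.png",W)
E
```

```text
(no output)
```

View pics/crop1.png

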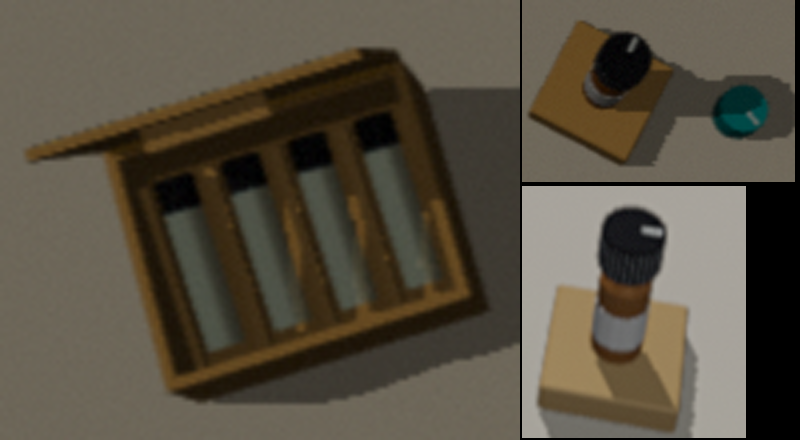

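```bash
python3 - <<'E'
from h import *
from scipy.optimize import least_squares
W=.08
def pts(p):
    x,y,a,th=p
    M=np.array([[np.cos(a),-np.sin(a),0],[np.sin(a),np.cos(a),0],[0,0,1]]);H=np.array([x,y,.06])
    L=[[-.13,W,0],[-.13,-W,0],[0,W,0]]
    c,s=np.cos(th),np.sin(th)
    f=lambda d,n,w:[-d*c+n*s,w,d*s+n*c]   # n: out of flap outer face
    L+= [f(.134,.003,W),f(.134,.003,-W)]
    return [H+M@np.array(l) for l in L],H,M
top=[(132.5,282.5),(208,259.5),(116.8,223.7),(97,223.5),(180,198)]
side=[(278,126),(301,151)]
def res(p):
    P,_,_=pts(p)
    r=[proj("top",q)-np.array(t) for q,t in zip(P,top)]
    r+=[proj("side",q)-np.array(t) for q,t in zip(P[3:],side)]
    return np.concatenate(r)
s=least_squares(res,[.45,.27,.25,1.3],loss="soft_l1");print(np.round(s.x,4),np.round(res(s.x).reshape(-1,2),1).tolist())
P,H,M=pts(s.x);print(np.round(P,3).tolist())
print("cap top",onz("top",424,193,.12),"side",onz("side",395.5,312,.12),"captop",onz("top",423.5,192,.135),onz("side",394.5,305.5,.135))
for z,(u1,v1,u2,v2) in {.135:(622/2.6,0,0,0)}.items():
    f=lambda X,Y:onz("top",385+(X-522)/2.6,170+Y/2.6,.135)
    d=f(636,40)-f(623,60);print("mark dir top",np.degrees(np.arctan2(d[1],d[0])))
# foot top corners z=.025
g=lambda X,Y:np.round(onz("top",385+(X-522)/2.6,170+Y/2.6,.025)[:2],3)
print([g(*q) for q in((580,20),(530,112),(625,158),(672,68))])
for n,c,z in(("dish",(289,151),.02),("jar",(283,188),.03),("spoon",(297,252),.005)):print(n,onz("top",*c,z))
E
```

```text
[0.5016 0.2771 0.2894 1.3382] [[-0.3, 0.3], [0.1, 0.1], [-0.1, -0.8], [0.2, 0.0], [1.0, 0.5], [-5.8, -4.1], [5.5, -2.7]]
[[0.354, 0.317, 0.06], [0.4, 0.163, 0.06], [0.479, 0.354, 0.06], [0.452, 0.346, 0.191], [0.498, 0.192, 0.191]]
cap top [ 0.51992337 -0.2742378   0.12      ] side [ 0.52238338 -0.2751181   0.12      ] captop [ 0.51828918 -0.27055667  0.135     ] [ 0.51958292 -0.27314953  0.135     ]
mark dir top -34.31439458524959
[array([ 0.578, -0.257]), array([ 0.5  , -0.213]), array([ 0.46, -0.29]), array([ 0.536, -0.332])]
dish [ 0.64231379 -0.00140234  0.02      ]
jar [0.55660413 0.01137799 0.03      ]
spoon [ 0.4212002  -0.01693769  0.005     ]
```

play_rows:
  deltas:
    - {"yaw": -7.9, "z": -0.01}
    - {"yaw": -7.9, "z": -0.01}
    - {"yaw": -7.9, "z": -0.01}
    - {"yaw": -7.9, "z": -0.01}
    - {"yaw": -7.9, "z": -0.01}
    - {"x": -0.0255, "y": -0.0322}
    - {"x": -0.0255, "y": -0.0322}
    - {"x": -0.0255, "y": -0.0322}
    - {"x": -0.0255, "y": -0.0322}
    - {"x": -0.0255, "y": -0.0322}
    - {"x": -0.0255, "y": -0.0322}
    - {"x": -0.0255, "y": -0.0322}
    - {"x": -0.0255, "y": -0.0322}
    - {"x": -0.0255, "y": -0.0322}
    - {"x": -0.0255, "y": -0.0322}
    - {}
    - {}
    - {}
  jaw: 1

```text
invalid input at $.deltas[0]: expected keys x, y, z, yaw
```

play_rows:
  deltas:
    - {"x": 0, "y": 0, "z": -0.01, "yaw": -7.9}
    - {"x": 0, "y": 0, "z": -0.01, "yaw": -7.9}
    - {"x": 0, "y": 0, "z": -0.01, "yaw": -7.9}
    - {"x": 0, "y": 0, "z": -0.01, "yaw": -7.9}
    - {"x": 0, "y": 0, "z": -0.01, "yaw": -7.9}
    - {"x": -0.0255, "y": -0.0322, "z": 0, "yaw": 0}
    - {"x": -0.0255, "y": -0.0322, "z": 0, "yaw": 0}
    - {"x": -0.0255, "y": -0.0322, "z": 0, "yaw": 0}
    - {"x": -0.0255, "y": -0.0322, "z": 0, "yaw": 0}
    - {"x": -0.0255, "y": -0.0322, "z": 0, "yaw": 0}
    - {"x": -0.0255, "y": -0.0322, "z": 0, "yaw": 0}
    - {"x": -0.0255, "y": -0.0322, "z": 0, "yaw": 0}
    - {"x": -0.0255, "y": -0.0322, "z": 0, "yaw": 0}
    - {"x": -0.0255, "y": -0.0322, "z": 0, "yaw": 0}
    - {"x": -0.0255, "y": -0.0322, "z": 0, "yaw": 0}
    - {"x": 0, "y": 0, "z": 0, "yaw": 0}
    - {"x": 0, "y": 0, "z": 0, "yaw": 0}
  jaw: 1

```text
t: 2.5
tool_pos: [0.5599, 0.2944, 0.272]
eef_rot: [0.453, -3.108, -0.001]
force: [-0.5, 0.1, 0.3]
finger_gap: 0.0006
finger_force: 0.0
```

play_rows:
  deltas:
    - {"x": 0, "y": 0, "z": 0.029, "yaw": 0}
    - {"x": 0, "y": 0, "z": 0.029, "yaw": 0}
    - {"x": 0, "y": 0, "z": 0.0285, "yaw": 0}
    - {"x": 0.018, "y": 0, "z": 0, "yaw": 0}
    - {"x": 0.018, "y": 0, "z": 0, "yaw": 0}
    - {"x": 0.018, "y": 0, "z": 0, "yaw": 0}
    - {"x": 0.018, "y": 0, "z": 0, "yaw": 0}
    - {"x": 0.01, "y": 0, "z": 0.0034, "yaw": 0}
    - {"x": 0.01, "y": 0, "z": 0.0034, "yaw": 0}
    - {"x": 0.01, "y": 0, "z": 0.0034, "yaw": 0}
    - {"x": 0.008, "y": 0, "z": 0.0054, "yaw": 0}
    - {"x": 0.008, "y": 0, "z": 0.0054, "yaw": 0}
    - {"x": 0.008, "y": 0, "z": 0.0054, "yaw": 0}
    - {"x": 0, "y": 0, "z": 0, "yaw": 0}

```text
t: 3.9
tool_pos: [0.4369, 0.258, 0.158]
eef_rot: [0.456, -3.105, 0.002]
force: [-0.4, 0.1, -0.7]
finger_gap: 0.0004
finger_force: 0.0
```

play_rows:
  deltas:
    - {"x": 0.0063, "y": 0, "z": 0.0073, "yaw": 0}
    - {"x": 0.0063, "y": 0, "z": 0.0073, "yaw": 0}
    - {"x": 0.0063, "y": 0, "z": 0.0073, "yaw": 0}
    - {"x": 0.0041, "y": 0, "z": 0.0086, "yaw": 0}
    - {"x": 0.0041, "y": 0, "z": 0.0086, "yaw": 0}
    - {"x": 0.0041, "y": 0, "z": 0.0086, "yaw": 0}
    - {"x": 0.0018, "y": 0, "z": 0.009, "yaw": 0}
    - {"x": 0.0018, "y": 0, "z": 0.008, "yaw": 0}
    - {"x": 0, "y": 0, "z": 0.005, "yaw": 0}
    - {"x": 0, "y": 0, "z": 0.003, "yaw": 0}
    - {"x": 0, "y": 0, "z": 0, "yaw": 0}

```text
t: 5.0
tool_pos: [0.4054, 0.2487, 0.0864]
eef_rot: [0.456, -3.108, 0.0]
force: [0.9, -0.0, -1.2]
finger_gap: 0.0005
finger_force: 0.0
```

play_rows:
  deltas:
    - {"x": 0, "y": 0, "z": 0.002, "yaw": 0}
    - {"x": 0, "y": 0, "z": 0.002, "yaw": 0}
    - {"x": 0, "y": 0, "z": 0.002, "yaw": 0}
    - {"x": 0, "y": 0, "z": 0, "yaw": 0}
    - {"x": 0, "y": 0, "z": 0, "yaw": 0}

```text
t: 5.5
tool_pos: [0.4061, 0.249, 0.083]
eef_rot: [-0.457, 3.108, -0.0]
force: [-4.7, -2.2, 12.2]
finger_gap: 0.0006
finger_force: 6.9
```

```bash
python3 - <<'E'
from h import *
s=sense();print(s["tool_pos"],s["force"])
i=read_camera("side");cv2.imwrite("pics/side1.png",cv2.resize(i[90:270,120:360],None,fx=3,fy=3))
E
```

```text
[0.4060743  0.24899724 0.08301008] [-4.74142233 -2.18062735 12.19026735]
```

View pics/side1.png

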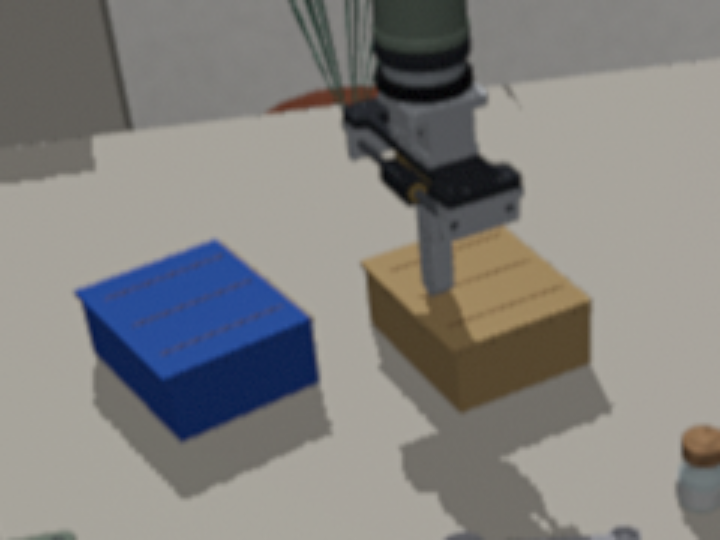

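The flap lies flat on the rim with the fingertip at 66 mm, as it should, so it is shut. Next I lift, turn and go above the cap.

play_rows:
  deltas:
    - {"x": 0, "y": 0, "z": -0.01, "yaw": 0}
    - {"x": 0, "y": 0, "z": -0.02, "yaw": 0}
    - {"x": 0, "y": 0, "z": -0.01, "yaw": 7.7}
    - {"x": 0, "y": 0, "z": -0.01, "yaw": 7.7}
    - {"x": 0, "y": 0, "z": -0.01, "yaw": 7.7}
    - {"x": 0, "y": 0, "z": -0.01, "yaw": 7.7}
    - {"x": 0, "y": 0, "z": -0.01, "yaw": 7.7}
    - {"x": 0, "y": 0, "z": -0.01, "yaw": 7.7}
    - {"x": 0, "y": 0, "z": -0.01, "yaw": 7.7}
    - {"x": 0, "y": 0, "z": -0.01, "yaw": 7.7}
    - {"x": 0, "y": 0, "z": -0.01, "yaw": 7.7}
    - {"x": 0, "y": 0, "z": -0.01, "yaw": 7.7}
    - {"x": 0, "y": 0, "z": -0.01, "yaw": 7.7}
    - {"x": 0, "y": 0, "z": -0.01, "yaw": 7.7}
    - {"x": 0, "y": 0, "z": -0.01, "yaw": 7.6}
    - {"x": 0, "y": 0, "z": 0, "yaw": 0}

```text
t: 7.15
tool_pos: [0.4067, 0.2492, 0.2426]
eef_rot: [2.086, 2.347, 0.006]
force: [-0.1, 0.5, 0.9]
finger_gap: 0.0006
finger_force: 0.0
```

play_rows:
  deltas:
    - {"x": -0.02, "y": 0.002, "z": -0.005, "yaw": 0}
    - {"x": -0.0365, "y": 0.0036, "z": 0, "yaw": 0}
    - {"x": -0.0365, "y": 0.0036, "z": 0, "yaw": 0}
    - {"x": -0.0365, "y": 0.0036, "z": 0, "yaw": 0}
    - {"x": -0.0365, "y": 0.0036, "z": 0, "yaw": 0}
    - {"x": -0.0365, "y": 0.0036, "z": 0, "yaw": 0}
    - {"x": -0.0365, "y": 0.0036, "z": 0, "yaw": 0}
    - {"x": -0.0365, "y": 0.0036, "z": 0, "yaw": 0}
    - {"x": -0.0365, "y": 0.0036, "z": 0, "yaw": 0}
    - {"x": -0.0365, "y": 0.0036, "z": 0, "yaw": 0}
    - {"x": -0.0365, "y": 0.0036, "z": 0, "yaw": 0}
    - {"x": -0.0365, "y": 0.0036, "z": 0, "yaw": 0}
    - {"x": -0.0365, "y": 0.0036, "z": 0, "yaw": 0}
    - {"x": -0.0365, "y": 0.0036, "z": 0, "yaw": 0}
    - {"x": -0.0365, "y": 0.0036, "z": 0, "yaw": 0}
    - {"x": 0, "y": 0, "z": 0, "yaw": 0}
    - {"x": 0, "y": 0, "z": 0, "yaw": 0}
    - {"x": 0, "y": 0, "z": 0, "yaw": 0}
  jaw: -1

```text
t: 8.95
tool_pos: [0.5193, -0.2713, 0.2453]
eef_rot: [-2.085, -2.349, -0.0]
force: [0.0, 0.2, 0.3]
finger_gap: 0.0939
finger_force: 0.0
```

```bash
python3 - <<'E'
from h import *
s=sense();print(s["t"],s["tool_pos"],s["qpos"],R.from_rotvec(s["eef_rot"]).as_matrix().round(3).tolist(),s["finger_gap"],s["force"])
i=read_camera("wrist");cv2.imwrite("pics/w1.png",i)
for d in cut_out("wrist","cap")[:2]:print(d["bbox"],d["conf"],onz("wrist",*d["bbox"][:2],.135))
for d in cut_out("wrist","flap")[:2]:print(d["bbox"],d["conf"])
print(camera_params("wrist")["cam_to_world"],proj("wrist",[.5195,-.273,.135]))
E
```

```text
8.95 [ 0.51929069 -0.27131245  0.24534008] [-6.29368981e-01  2.13603454e-01  1.48535858e+00  4.46292454e-04
  1.44395131e+00 -7.48391999e-01] [[-0.119, 0.993, -0.001], [0.993, 0.119, 0.001], [0.001, -0.001, -1.0]] 0.0938910130208414 [0.01074255 0.19859656 0.2733143 ]
[320.5, 248.9, 62.0, 66.9] 0.66 [ 0.52200402 -0.26993496  0.135     ]
[290.1, 329.0, 41.0, 50.7] 0.65 [ 0.50769795 -0.33086204  0.135     ]
[[ 9.92827257e-01  1.15675614e-01  3.02190207e-02  5.12302930e-01]
 [ 1.19557671e-01 -9.60563598e-01 -2.51044892e-01 -1.97778899e-01]
 [-1.24808311e-05  2.52857128e-01 -9.67503629e-01  4.07781690e-01]
 [ 0.00000000e+00  0.00000000e+00  0.00000000e+00  1.00000000e+00]] [316.12088119 252.58433079]
```

View pics/w1.png

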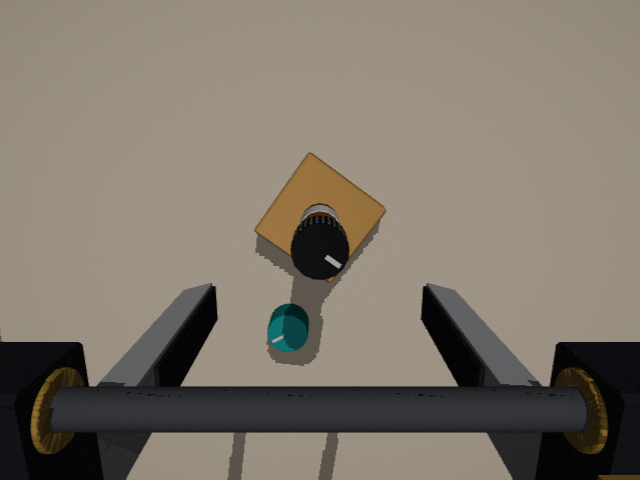

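The black cap, with its white mark, is at (320,250), right under the gripper. The turquoise look-alike at (288,328) stays clear of the fingers.

play_rows:
  deltas:
    - {"x": -0.0005, "y": 0.002, "z": 0.012, "yaw": 0}
    - {"x": 0, "y": 0, "z": 0.014, "yaw": 0}
    - {"x": 0, "y": 0, "z": 0.014, "yaw": 0}
    - {"x": 0, "y": 0, "z": 0.014, "yaw": 0}
    - {"x": 0, "y": 0, "z": 0.014, "yaw": 0}
    - {"x": 0, "y": 0, "z": 0.014, "yaw": 0}
    - {"x": 0, "y": 0, "z": 0.014, "yaw": 0}
    - {"x": 0, "y": 0, "z": 0.014, "yaw": 0}
    - {"x": 0, "y": 0, "z": 0.012, "yaw": 0}
    - {"x": 0, "y": 0, "z": 0, "yaw": 0}
    - {"x": 0, "y": 0, "z": 0, "yaw": 0}

```text
t: 10.2
tool_pos: [0.5217, -0.2728, 0.1236]
eef_rot: [-2.088, -2.347, -0.0]
force: [-0.6, -0.3, 0.3]
finger_gap: 0.094
finger_force: 0.0
```

play_rows:
  deltas:
    - {"x": 0, "y": 0, "z": 0, "yaw": 0}
    - {"x": 0, "y": 0, "z": 0, "yaw": 0}
    - {"x": 0, "y": 0, "z": 0, "yaw": 0}
    - {"x": 0, "y": 0, "z": 0, "yaw": 0}
    - {"x": 0, "y": 0, "z": 0, "yaw": 0}
    - {"x": 0, "y": 0, "z": 0, "yaw": 0}
    - {"x": 0, "y": 0, "z": 0, "yaw": 0}
    - {"x": 0, "y": 0, "z": 0, "yaw": 0}
    - {"x": 0, "y": 0, "z": 0, "yaw": 0}
    - {"x": 0, "y": 0, "z": 0, "yaw": 0}
  jaw: 1

```text
t: 11.2
tool_pos: [0.5213, -0.2727, 0.1239]
eef_rot: [-2.087, -2.347, 0.001]
force: [-2.8, -0.6, 2.3]
finger_gap: 0.0393
finger_force: 30.0
```

play_rows:
  deltas:
    - {"x": 0, "y": 0, "z": 0.001, "yaw": 0}
    - {"x": 0, "y": 0, "z": 0.001, "yaw": 0}
    - {"x": 0, "y": 0, "z": 0.001, "yaw": 0}
    - {"x": 0, "y": 0, "z": 0.001, "yaw": 0}
    - {"x": 0, "y": 0, "z": 0.001, "yaw": 0}
    - {"x": 0, "y": 0, "z": 0.001, "yaw": 0}
    - {"x": 0, "y": 0, "z": 0.001, "yaw": 0}
    - {"x": 0, "y": 0, "z": 0.001, "yaw": 0}
    - {"x": 0, "y": 0, "z": 0, "yaw": 0}
    - {"x": 0, "y": 0, "z": 0, "yaw": 0}
    - {"x": 0, "y": 0, "z": 0, "yaw": 0}

```text
t: 12.3
tool_pos: [0.5213, -0.2728, 0.1172]
eef_rot: [-2.087, -2.347, 0.001]
force: [-5.4, 1.4, 9.0]
finger_gap: 0.039
finger_force: 30.0
```

play_rows:
  deltas:
    - {"x": 0, "y": 0, "z": 0.001, "yaw": -3}
    - {"x": 0, "y": 0, "z": 0, "yaw": -5}
    - {"x": 0, "y": 0, "z": 0, "yaw": -5}
    - {"x": 0, "y": 0, "z": 0, "yaw": -5}
    - {"x": 0, "y": 0, "z": 0, "yaw": -5}
    - {"x": 0, "y": 0, "z": 0, "yaw": -5}
    - {"x": 0, "y": 0, "z": 0, "yaw": -5}
    - {"x": 0, "y": 0, "z": 0, "yaw": -5}
    - {"x": 0, "y": 0, "z": 0, "yaw": -5}
    - {"x": 0, "y": 0, "z": 0, "yaw": -5}
    - {"x": 0, "y": 0, "z": 0, "yaw": -5}
    - {"x": 0, "y": 0, "z": 0, "yaw": -5}
    - {"x": 0, "y": 0, "z": 0, "yaw": -4}
    - {"x": 0, "y": 0, "z": 0, "yaw": 0}
    - {"x": 0, "y": 0, "z": 0, "yaw": 0}

```text
t: 13.8
tool_pos: [0.5217, -0.2724, 0.1169]
eef_rot: [-0.58, -3.087, -0.001]
force: [-6.3, 3.0, 12.0]
finger_gap: 0.0391
finger_force: 30.0
```

```bash
python3 - <<'E'
from h import *
s=sense();print(s["t"],s["tool_pos"],s["eef_rot"],s["force"],s["ft_torque"],s["finger_gap"])
i=read_camera("wrist");j=read_camera("side")
W=np.zeros((480,800,3),np.uint8);W[:,:440]=i[:,100:540];W[:360,440:]=cv2.resize(j[270:390,335:455],(360,360))
cv2.imwrite("pics/w2.png",W)
E
```

```text
13.8 [ 0.52167871 -0.27242681  0.1168654 ] [-5.79830142e-01 -3.08745152e+00 -5.66309952e-04] [-6.27875749  3.00824747 11.97333591] [0.55847303 0.98037878 0.07095703] 0.03913119690111671
```

View pics/w2.png

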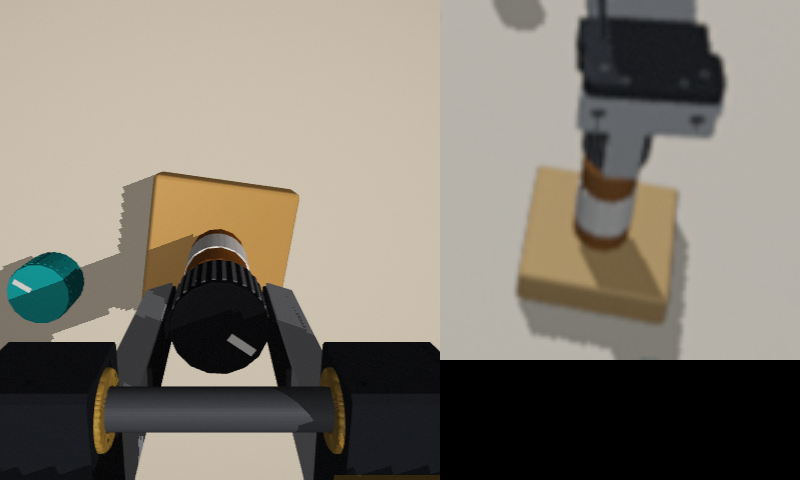

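The white mark still sits at the same place relative to the fingers, (243,345), while the foot has turned about 60° in the view. So the cap turned with the gripper, and I can lift it.

play_rows:
  deltas:
    - {"x": 0, "y": 0, "z": -0.003, "yaw": 0}
    - {"x": 0, "y": 0, "z": -0.003, "yaw": 0}
    - {"x": 0, "y": 0, "z": -0.004, "yaw": 0}
    - {"x": 0, "y": 0, "z": -0.004, "yaw": 0}
    - {"x": 0, "y": 0, "z": -0.005, "yaw": 0}
    - {"x": 0, "y": 0, "z": -0.006, "yaw": 0}
    - {"x": 0, "y": 0, "z": -0.008, "yaw": 0}
    - {"x": 0, "y": 0, "z": -0.008, "yaw": 0}
    - {"x": 0, "y": 0, "z": -0.008, "yaw": 0}
    - {"x": 0, "y": 0, "z": -0.008, "yaw": 0}
    - {"x": 0, "y": 0, "z": -0.008, "yaw": 0}
    - {"x": 0, "y": 0, "z": -0.007, "yaw": 0}
    - {"x": 0, "y": 0, "z": -0.005, "yaw": 0}
    - {"x": 0, "y": 0, "z": -0.002, "yaw": 0}
    - {"x": 0, "y": 0, "z": 0, "yaw": 0}
    - {"x": 0, "y": 0, "z": 0, "yaw": 0}
    - {"x": 0, "y": 0, "z": 0, "yaw": 0}
    - {"x": 0, "y": 0, "z": 0, "yaw": 0}

```text
t: 15.7
tool_pos: [0.5214, -0.2726, 0.1934]
eef_rot: [-0.58, -3.087, -0.001]
force: [-0.3, 0.4, 0.4]
finger_gap: 0.0396
finger_force: 30.0
```

```bash
python3 - <<'E'
from h import *
s=sense();print(s["t"],s["tool_pos"],s["force"],s["finger_gap"],s["finger_force"])
i=read_camera("side")[90:450,130:490];j=read_camera("wrist")[:,120:560]
W=np.zeros((480,800,3),np.uint8);W[:360,:360]=i;W[:,360:]=j
cv2.imwrite("pics/end.png",W)
E
```

```text
15.7 [ 0.52144951 -0.27257067  0.19341125] [-0.31706954  0.40407885  0.41432661] 0.03957082192170009 29.99981021275744
```

View pics/end.png

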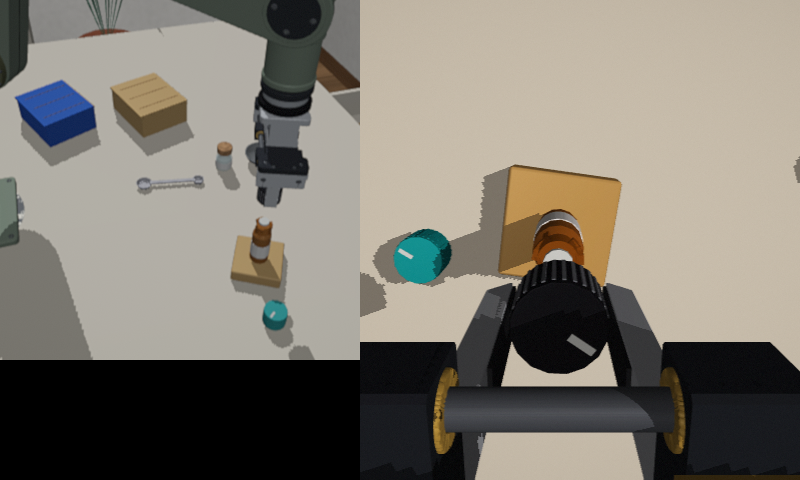

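The cap is held level at (558,325) above the open vial, whose white insert shows at (558,258). The flap is still shut at (150,100), and the spoon, jar and dish look undisturbed. Handing in.

```bash
python3 -c "
from workcell import *
print(close_job())"
```

```text
the job is handed in; nothing more can be done
None
```

I handed the job in at about 16 s with the flap shut and the child-safe cap held level about 6 cm above the open vial; the last picture shows the dish, spoon and jar undisturbed, but I got no verdict back.

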